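# Snap the sprung guard rail back into the jar rack

### The job

Fit the loose wooden guard rail back across the open front of the jar rack: put its sprung pin into the socket in the left cheek, press the rail against its spring until the other pin clears the right cheek, bring that end in and let the spring push it home, so that both pins sit fully in their sockets and the rail holds by itself. Feel for the sockets gently and never force the rail against the rack, and leave the jars, the bowl and the pump dispenser standing where they are.

Things in the scene. Friction and masses are not known exactly. Their poses are not given: they have to be found in the camera images.
- rail: Loose guard rail: a pale wooden bar 234 mm long (its y), 14 mm wide (x), 20 mm high (z), 0.1 to 0.2 kg, with an 8 mm steel pin in the middle of each end: sprung pin at +y (30 mm brass ferrule), fixed pin at -y (12 mm dark ferrule). Origin: centre of the bar's underside. Starts lying on the counter in front of the rack, roughly parallel to it, sprung end to the left (+y).
- rail_mid (a point): The middle of the rail's wooden bar, on the axis of its pins (10 mm above the underside); axes as rail. The free sprung pin's tip lies at its y = +142 mm (25 mm out of the bar), the fixed pin's tip at its y = -127 mm (10 mm out). Fitted properly, it lies at rack y = -6 mm, the fixed pin's tip on the bottom of the right socket.
- spring_pin (a joint): How far the sprung pin is pushed into the bar: 0 free, 0.016 m solid stop. It takes 1.5 N to start, 0.5 N more per mm, 9.5 N at the stop. About 0.003 when the rail is fitted; with its tip on the bottom of the left socket, 0.011 or more lets the fixed pin pass the face of the right plate.
- rack: Oak jar rack fixed on the counter, 302 mm wide (its y), 160 mm deep (its x), open front to -x, +y to the left; origin at the centre of its underside. Base board 14 mm thick, a cheek 14 mm thick and 100 mm high at each side, two low slats behind. A white nylon socket plate, 32 mm (x) by 60 mm (z) by 12 mm thick, is screwed inside each cheek; their faces are 250 mm apart.
- socket_l (a point): Nominal middle of the mouth of the left socket, on the face of the left plate: rack x = -58 mm (22 mm behind the cheeks' front edge), y = +125 mm, 60 mm above the counter; axes as the rack. The socket is a blind round hole 10 mm in diameter, 8 mm deep. The plate's screw slots let it truly sit up to 6 mm higher or lower than this point, which no reading tells.
- socket_r (a point): Nominal middle of the mouth of the right socket, the mirror image of the left one: rack x = -58 mm, y = -125 mm, 60 mm above the counter, hole 10 mm in diameter and 8 mm deep; axes as the rack. It too may truly sit up to 6 mm higher or lower, independently of the left one.
- honey_jar: Amber honey jar, 66 mm in diameter, 85 mm high, standing in the rack's left half at least 42 mm behind the line of the sockets. Origin: centre of its underside. Leave it.
- jam_jar: Dark red jam jar, 62 mm in diameter, 80 mm high, standing in the rack's right half at least 42 mm behind the line of the sockets. Origin: centre of its underside. Leave it.
- bowl: Empty white porcelain bowl, 140 mm across, 60 mm high, left of the rack. Origin: centre of its underside. Leave it.
- dispenser: Brushed steel pump dispenser, 72 mm in diameter, 182 mm high with its push top, right of the rack. Origin: centre of its underside. Leave it.

How it is judged:
By the outcome, as a careful person would: the job done as asked, in the order asked, and still so for the second after the job is handed in, with the robot touching nothing.
It also fails if it takes over 72 s, if anything falls off the work surface, if the arm or the gripper's body presses on something with over 40 N, if the wrist force passes 120 N, or if a joint passes its speed limit or range.

### The arm

A 7-joint arm with a two-finger parallel gripper is mounted at the origin on the work surface. World frame = base frame: x ahead of the robot, y to its left, z up, the work surface at z = 0. Lengths are in m, angles in rad, forces in N, time in s.
With the tool pointing down it reaches from about 0.425 to 0.925 m from the base axis. Payload 6.8 kg.
Tool frame: the origin (TCP) lies on the centre line of the jaws, within the pads' length; the fingertips stand 14 mm ahead of it and the grasp point (between the pads) lies 5 mm behind it (bot.finger_overhang is the distance from the TCP to the fingertips, in m); z points along the fingers, y is the line along which they close (so a half turn about z gives the same grasp; the last joint's range is limited). The gripper opens to 85 mm and grips with 20 to 120 N. Pads are 22 mm wide; open, the fingers measure 114 mm over their backs; the gripper's body (76 mm by 85 mm) begins 54 mm behind the grasp point. The pads swing forward as they close: fully open they stand 13 mm farther back than shut.
Start: joints at [-1.219, 0.477, 0.022, 1.555, -0.011, 1.109, -0.083], TCP at [0.3, 0.605, 0.245] pointing down, gripper open.
Joint ranges: [-2.96, 2.96], [-0.34, 2.1], [-1.41, 1.46], [0.24, 2.44], [-1.37, 4.51], [0.17, 1.92], [-2.96, 2.96]. Speed limits (rad/s): [2.39, 2.39, 3.14, 3.14, 3.14, 3.14, 3.14].

### API

Orientations are given as a unit quaternion [w, x, y, z].
In Python, from station import bot gives the robot as it stands.
- The arm moves only by the shell command python3 -m inch 'ROWS' [OPENING] [FORCE]. ROWS is JSON, a list of rows, each a list of 4 numbers: the shift along the tool's x, y, z in m, then the turn about the tool's z in degrees. A call has 1 to 12 rows; each row shifts and turns the commanded pose from where the row before left it, along the tool's axes as they then stand; what a row does not reach is not made up. A row lasts 1/10 s, in which the tool goes at most 50 mm and 8.59 degrees, less where a joint would pass 70% of its speed; a pose out of reach is approached as far as the arm can. A call is refused whole if a number of a shift passes 0.05 or a number of a turn 8.59, either way. A call with a gripper value outside its range is refused whole. OPENING is the finger opening in m, from 0 to 0.0854, set as the call begins (- or left out, the last holds). The fingers move at their own pace and stop on an object; FORCE is the grip in N (left out, the last holds). Time passes only in rows, so rows that do not move let the fingers close. It gives the time, the measured TCP pose, the force, the opening and the grip force at its end, in the units of the state.
- bot.get_obs(): the state, without advancing time (a new reading comes with each control period).
- bot.read_camera(name): name is "scene" or "top" or "wrist"; returns a dict with "color" (420x560x3 uint8, red, green, blue), "mtx" (3x3 intrinsics, pixels), "dist_coeffs" ([k1, k2, p1, p2, k3] as OpenCV has them; the pictures are not rectified), "world_from_camera" (4x4, takes a point from camera to world coordinates); the wrist camera has in their place "hand_eye" (4x4, takes a point from camera to tool coordinates, whose origin is the TCP and whose axes are the flange's). Camera axes: x right, y up, looking along -z (the intrinsics and any distortion apply to the point x, -y, -z); pixel columns grow to the right and rows downward; lengths in m; the calibration is good to about 2 mm. A picture is of the moment at which its call begins: read the wrist's pose just before it. There is no depth.
- bot.hand_in(): hands the job in; it is judged then, once.
The state is a dict: "t": time; "q": joint angles; "joint_vel": joint speeds; "joint_torque": joint torques, N m; "eef_pos": TCP position; "tool_rot": TCP orientation; "contact_force": force on the tool from outside, world axes, zero at the start; "torque": the same for the moment, N m; "gripper_width": opening from 0.0 (shut) to 1.0 (fully open); "grasp_force": force on a finger pad.
Only numpy, scipy, OpenCV 4.12 (cv2) and the standard library are available. Lean on these libraries where they do the work, as an engineer would, in place of code of your own. Each camera call takes 0.05 s, during which the arm holds its last target. There are 200 camera calls.

## Working session

There is one attempt and no reset: what is moved stays moved. The work goes in short steps, Python scripts to look and compute and a shell command to move; the robot and the scene stay as the last step left them, time stands still between calls to the robot, and variables do not carry over. Pictures are saved under pics/ and viewed, at most 10 in all, crops included, and the job is handed in when it is done.

```bash
ls; mkdir -p pics; cat > h.py <<'E'
import numpy as np, cv2
from station import bot
from scipy.spatial.transform import Rotation as R
def cam(name):
    o=bot.get_obs(); c=bot.read_camera(name)
    if 'hand_eye' in c:
        T=np.eye(4); q=o['tool_rot']; T[:3,:3]=R.from_quat([q[1],q[2],q[3],q[0]]).as_matrix(); T[:3,3]=o['eef_pos']
        c['W']=T@c['hand_eye']
    else: c['W']=np.array(c['world_from_camera'])
    return c
def ray(c,uv):
    p=cv2.undistortPoints(np.array([[uv]],float),np.array(c['mtx']),np.array(c['dist_coeffs']))[0,0]
    d=c['W'][:3,:3]@np.array([p[0],-p[1],-1]); return c['W'][:3,3],d
def at(c,uv,z):
    o,d=ray(c,uv); return o+d*(z-o[2])/d[2]
def proj(c,P):
    Pc=np.linalg.inv(c['W'])@np.append(P,1); v=np.array([[[Pc[0],-Pc[1],-Pc[2]]]])
    return cv2.projectPoints(v,np.zeros(3),np.zeros(3),np.array(c['mtx']),np.array(c['dist_coeffs']))[0][0,0]
def save(c,n,crop=None,s=1):
    im=c['color'][...,::-1]
    if crop: a,b,w,h=crop; im=im[b:b+h,a:a+w]
    cv2.imwrite('pics/'+n,cv2.resize(im,None,fx=s,fy=s,interpolation=cv2.INTER_CUBIC))
def store(c,n):
    import pickle; pickle.dump(c,open(n+'.pkl','wb'))
def load(n):
    import pickle; return pickle.load(open(n+'.pkl','rb'))
E
python3 - <<'E'
from h import *
print(bot.get_obs())
for n in ('top','scene'):
    c=cam(n); store(c,n); save(c,n+'0.png',None,1.42)
    print(c['W'].round(3).tolist())
E
```

```text
pics
{'t': 0.0, 'q': array([-1.21909546,  0.47781356,  0.02235249,  1.55646237, -0.01147807,
        1.10929436, -0.08307974]), 'joint_vel': array([ 1.42256602e-04, -9.27231916e-04,  5.70233001e-04, -1.93510108e-03,
        1.10571429e-03, -4.83619503e-04,  8.13549740e-05]), 'joint_torque': array([-1.44731484e-04, -5.96435058e+01,  1.60755884e+00, -2.81201953e+01,
        1.23981637e-02,  9.26314853e-03,  4.45819062e-07]), 'eef_pos': array([0.29931582, 0.60437116, 0.24431232]), 'tool_rot': array([-1.30254383e-04,  2.27860912e-01,  9.73693252e-01, -9.15407583e-04]), 'contact_force': array([-0.38490154, -0.25188232,  0.37544095]), 'torque': array([ 0.00135657, -0.00121364,  0.04326826]), 'grasp_force': 0.0, 'gripper_width': 0.9980358649035067}
[[0.026, 0.995, -0.099, 0.477], [-0.999, 0.028, 0.021, 0.006], [0.024, 0.098, 0.995, 1.229], [0.0, 0.0, 0.0, 1.0]]
[[0.24, -0.645, 0.725, 1.469], [0.971, 0.173, -0.167, -0.209], [-0.018, 0.744, 0.668, 0.884], [0.0, 0.0, 0.0, 1.0]]
```

View pics/top0.png

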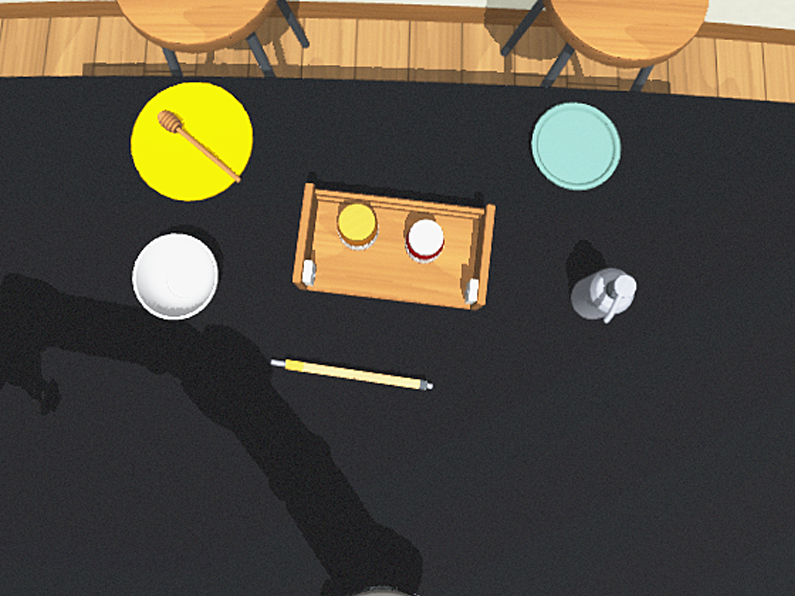

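View pics/scene0.png

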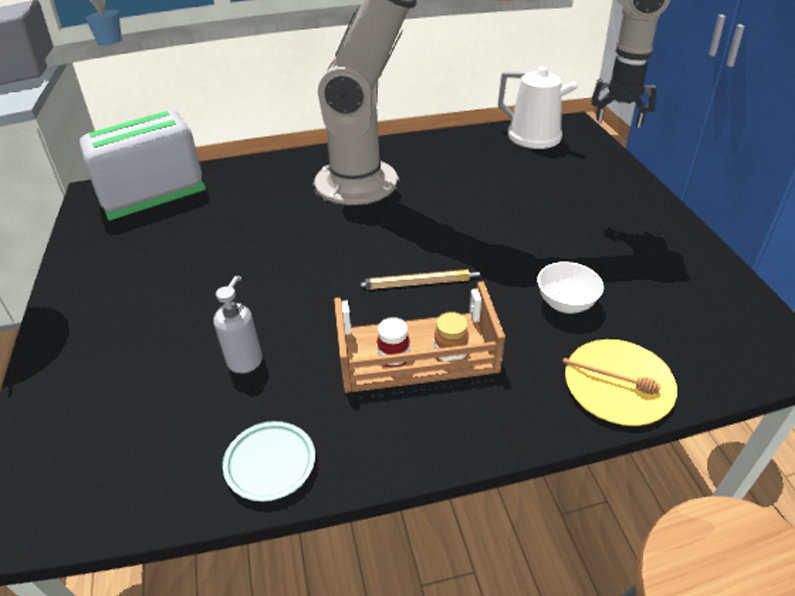

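Top view (795 px wide): the rail's bar runs from about (285,365) to (427,385), sprung end left. The rack front runs from (294,286) to (487,307), with white plates at (308,272) and (472,291). I'll enlarge that crop.

```bash
python3 - <<'E'
from h import *
c=load('top'); save(c,'top1.png',(180,120,190,160),4.2)
E
```

```text
(no output)
```

View pics/top1.png

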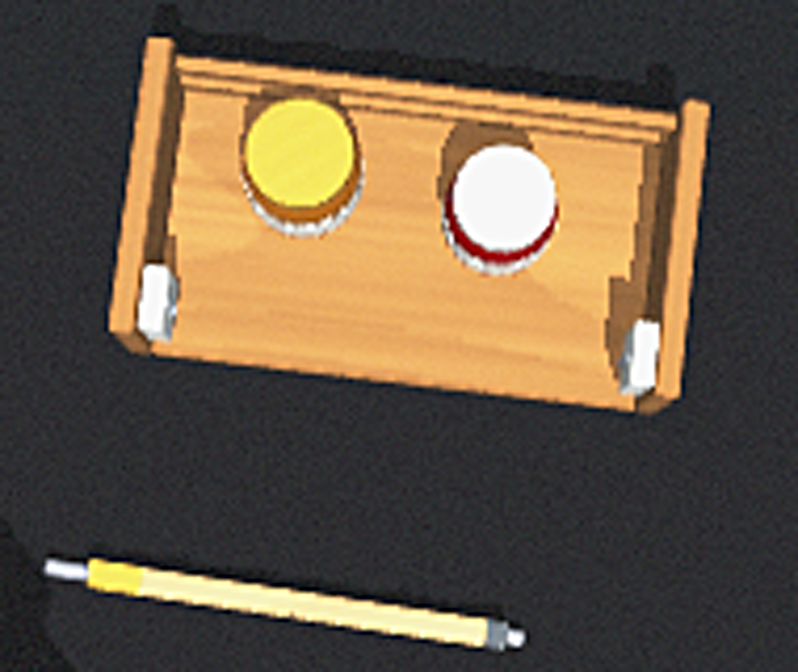

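```bash
python3 - <<'E'
from h import *
c=load('top')
f=lambda u,v,z: at(c,(180+(u+.5)/4.2-.5,120+(v+.5)/4.2-.5),z)
bl,fl,br,fr=[f(*p,.1)[:2] for p in((150,38),(110,328),(710,104),(681,398))]
print(np.linalg.norm(bl-br),np.linalg.norm(fl-fr),np.linalg.norm(bl-fl),np.linalg.norm(br-fr))
cen=(bl+br+fl+fr)/4; yv=(bl-br)+(fl-fr); yaw=np.arctan2(-yv[0],yv[1])
print('rack',cen,np.degrees(yaw))
Rm=lambda a:np.array([[np.cos(a),-np.sin(a)],[np.sin(a),np.cos(a)]])
for y in(.125,-.006,-.125): print('sock',y,cen+Rm(yaw)@[-.058,y])
L=f(88,573,.015)[:2];Rr=f(508,635,.015)[:2]
v=L-Rr; print('rail',L,Rr,np.linalg.norm(v),(L+Rr)/2,np.degrees(np.arctan2(-v[0],v[1])))
for n,u in(('honey',(301,153,.085)),('jam',(504,195,.08))): print(n,Rm(yaw).T@(f(*u)[:2]-cen))
o=bot.get_obs();q=o['tool_rot'];print(R.from_quat([q[1],q[2],q[3],q[0]]).as_matrix().round(3))
w=cam('wrist');print(w['hand_eye'].round(4).tolist())
E
```

```text
0.30006507182607217 0.3011825475261963 0.1565303542582925 0.15823333752762483
rack [ 0.67649979 -0.00272561] -5.220083443133514
sock 0.125 [0.63011304 0.1270329 ]
sock -0.006 [ 0.61819445 -0.00342379]
sock -0.125 [ 0.60736763 -0.12193024]
rail [0.48474713 0.17208459] [ 0.45684375 -0.0626671 ] 0.23640421631204842 [0.47079544 0.05470875] -6.778565140462302
honey [0.02902617 0.06364686]
jam [ 0.02047826 -0.04698678]
[[-0.896  0.444 -0.001]
 [ 0.444  0.896 -0.002]
 [-0.    -0.002 -1.   ]]
[[-0.0007, 0.9636, 0.2673, 0.0671], [1.0, 0.0007, 0.0001, -0.0006], [-0.0001, 0.2673, -0.9636, -0.127], [0.0, 0.0, 0.0, 1.0]]
```

```bash

python3 -m inch '[[-0.0332,-0.0347,0,0],[-0.0332,-0.0347,0,0],[-0.0332,-0.0347,0,0],[-0.0332,-0.0347,0,0],[-0.0332,-0.0347,0,0],[-0.0332,-0.0347,0,0],[-0.0332,-0.0347,0,0],[-0.0332,-0.0347,0,0],[-0.0332,-0.0347,0,0],[-0.0332,-0.0347,0,0],[-0.0332,-0.0347,0,0],[-0.0332,-0.0347,0,0]]' 0.06 40
python3 -m inch '[[0,0,0.01,7.82],[0,0,0.01,7.82],[0,0,0.01,7.82],[0,0,0.01,7.82],[0,0,0.01,7.82],[0,0,0.01,7.82],[0,0,0.01,7.82],[0,0,0.01,7.82],[0,0,0.01,7.82],[0,0,0,0],[0,0,0,0]]'
python3 - <<'E'
from h import *
c=cam('wrist');store(c,'w1');save(c,'w1.png',None,1.42)
o=bot.get_obs();q=o['tool_rot'];print(R.from_quat([q[1],q[2],q[3],q[0]]).as_matrix().round(3),c['mtx'])
for P in([.4847,.1721,.01],[.4568,-.0627,.01],[.4708,.0547,.02],[.63,.127,.06]):print(proj(c,P)*1.42)
E
```

```text
t: 1.35
eef_pos: [0.4719, 0.053, 0.2454]
tool_rot: [0.0, 0.228, 0.974, 0.0]
contact_force: [1.7, 0.9, 1.0]
gripper_width: 0.703
grasp_force: 0.0
t: 2.45
eef_pos: [0.4717, 0.055, 0.1553]
tool_rot: [-0.0, 0.746, 0.666, -0.0]
contact_force: [0.5, 0.2, -0.1]
gripper_width: 0.7
grasp_force: 0.0
[[ 0.114  0.993  0.   ]
 [ 0.993 -0.114  0.   ]
 [ 0.     0.    -1.   ]] [[334.07583026   0.         272.95090527]
 [  0.         334.07583026 211.66747158]
 [  0.           0.           1.        ]]
[386.46920073  70.97781377]
[385.3002028  460.76737008]
[385.83145111 291.29319758]
[715.50771169 121.45534154]
```

View pics/w1.png

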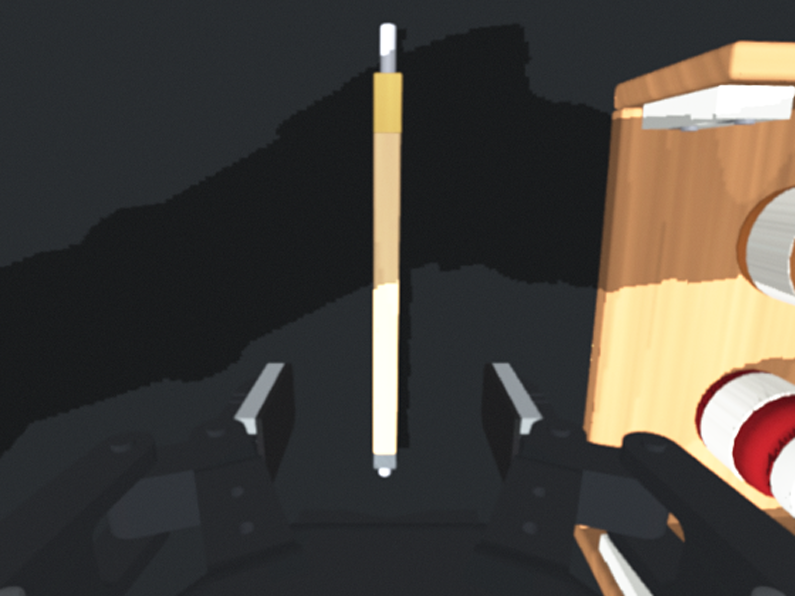

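Wrist view: the rail runs from pin tip (388,25) through the bar end at (388,73) to the fixed pin at (384,475), as predicted to within about 2 mm. I'll grip it 35 mm left of the middle.

```bash

python3 -m inch '[[0.006,0,0.02,0.5],[0.007,0,0.02,0],[0.007,0,0.02,0],[0.007,0,0.02,0],[0.007,0,0.02,0],[0,0,0.02,0],[0,0,0.01,0],[0,0,0.005,0],[0,0,0.0022,0],[0,0,0,0],[0,0,0,0]]'
python3 -m inch '[[0,0,0,0],[0,0,0,0],[0,0,0,0],[0,0,0,0],[0,0,0,0],[0,0,0,0],[0,0,0,0],[0,0,0,0]]' 0.0 60
```

```text
t: 3.6
eef_pos: [0.4765, 0.0887, 0.0188]
tool_rot: [0.0, 0.75, 0.661, 0.001]
contact_force: [0.3, 1.2, 0.3]
gripper_width: 0.706
grasp_force: 0.0
t: 4.4
eef_pos: [0.4761, 0.0888, 0.0185]
tool_rot: [-0.0, 0.75, 0.661, 0.0]
contact_force: [-0.7, 0.5, 4.4]
gripper_width: 0.149
grasp_force: 59.0
```

```bash
cat >> h.py <<'E'
CEN=np.array([.6765,-.0027]); YAW=np.radians(-5.22)
Rm=lambda a:np.array([[np.cos(a),-np.sin(a)],[np.sin(a),np.cos(a)]])
TIP=.1065
def pose():
    o=bot.get_obs();q=o['tool_rot'];M=R.from_quat([q[1],q[2],q[3],q[0]]).as_matrix()
    return np.array(o['eef_pos']),M,o
def plan(tip,rel,z):
    """tip=desired left tip in rack xy, rel=rail yaw rel. rack deg, z=TCP"""
    p,M,o=pose(); a=YAW+np.radians(rel); d=np.array([-np.sin(a),np.cos(a)])
    t=CEN+Rm(YAW)@np.array(tip)-TIP*d
    w=np.append(t-p[:2],z-p[2]); now=np.degrees(np.arctan2(-M[0,0],M[1,0]))
    print('shift tool',(M.T@w).round(4),'turn',round(now-np.degrees(a),2))
def where():
    p,M,o=pose(); t=p+M@[TIP,0,.0085]; f=p+M@[TIP-.269,0,.0085]
    print('tip rack',(Rm(YAW).T@(t[:2]-CEN)).round(4),'fix',(Rm(YAW).T@(f[:2]-CEN)).round(4),'axis z',t[2].round(4),'rel',round(np.degrees(np.arctan2(-M[0,0],M[1,0])-YAW),2),'F rack',(Rm(YAW).T@o['contact_force'][:2]).round(2),round(o['contact_force'][2],2),'w',round(o['gripper_width'],3))
E
python3 -m inch '[[0,0,-0.01,0],[0,0,-0.02,0],[0,0,-0.02,0],[0,0,0,0],[0,0,0,0]]'
python3 -c "
from h import *
where(); plan((-.110,.1),-7,.0685)"
```

```text
t: 4.9
eef_pos: [0.4761, 0.0889, 0.0684]
tool_rot: [0.0, 0.75, 0.661, 0.001]
contact_force: [-0.7, -0.3, -1.0]
gripper_width: 0.143
grasp_force: 58.7
tip rack [-0.2042  0.1795] fix [-0.2135 -0.0894] axis z 0.06 rel -1.99 F rack [-0.66 -0.39] -0.98 w 0.143
shift tool [-0.0757  0.0876 -0.    ] turn 5.01
```

```bash

python3 -m inch '[[-0.0126,0.0146,0,0],[-0.0126,0.0146,0,0],[-0.0126,0.0146,0,0],[-0.0126,0.0146,0,0],[-0.0126,0.0146,0,0],[-0.0126,0.0146,0,0],[0,0,0,2.5],[0,0,0,2.5],[0,0,0,0],[0,0,0,0],[0,0,0,0]]'
python3 - <<'E'
from h import *
where()
c=cam('wrist');store(c,'w2');save(c,'w2.png',None,1.42)
p,M,o=pose()
for n,P in(('tip',p+M@[TIP,0,.0085]),('barend',p+M@[TIP-.025,0,-.0015])):print(n,proj(c,P)*1.42)
for P in((-.08,.151,.1),(-.08,.137,.1),(-.074,.125,.09),(-.042,.125,.09),(-.074,.125,.03),(-.058,.125,.06)):print(P,proj(c,np.append(CEN+Rm(YAW)@P[:2],P[2]))*1.42)
E
```

```text
t: 6.0
eef_pos: [0.553, 0.0028, 0.0677]
tool_rot: [-0.0, 0.778, 0.628, -0.0]
contact_force: [0.1, 0.5, -2.0]
gripper_width: 0.141
grasp_force: 58.7
tip rack [-0.1106  0.1   ] fix [-0.1431 -0.1671] axis z 0.0592 rel -6.94 F rack [0.1  0.47] -2.05 w 0.141
tip [386.82369877  12.00303641]
barend [386.85923464 109.0098844 ]
(-0.08, 0.151, 0.1) [ 530.79929333 -395.47795368]
(-0.08, 0.137, 0.1) [ 540.90505606 -314.57754457]
(-0.074, 0.125, 0.09) [ 563.00191805 -201.73350072]
(-0.042, 0.125, 0.09) [ 724.716687   -210.52981486]
(-0.074, 0.125, 0.03) [495.22921453 -59.89694606]
(-0.058, 0.125, 0.06) [ 585.1288015  -121.08316988]
```

View pics/w2.png

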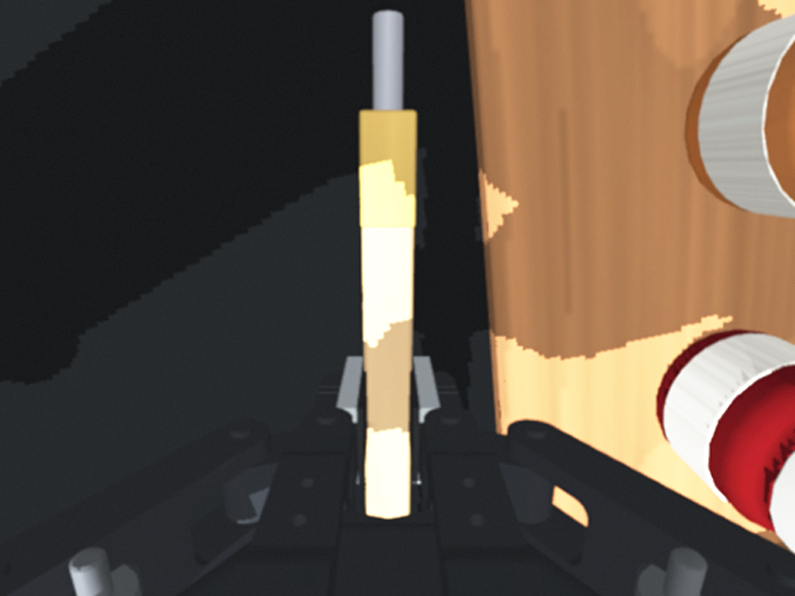

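Tip seen at (388,12), predicted (387,12), so the grip offset is right. The rack's front edge runs from (468,0) to (500,430). I'll check that edge against the model.

```bash
python3 - <<'E'
from h import *
c=load('w2')
for z in(.014,0):
  for uv in((468,1),(484,220),(500,430)):
    P=at(c,np.array(uv)/1.42,z); print(z,(Rm(YAW).T@(P[:2]-CEN)).round(4))
save(c,'w2c.png',(315,0,60,310),1)
im=c['color']
for r in(3,60,150,240,300): print(r,[tuple(int(v) for v in im[r,k]) for k in range(322,358,2)])
E
```

```text
0.014 [-0.0808  0.1134]
0.014 [-0.0811  0.0379]
0.014 [-0.0802 -0.0524]
0 [-0.0782  0.1175]
0 [-0.0785  0.0361]
0 [-0.0774 -0.0611]
3 [(23, 25, 27), (24, 25, 27), (29, 28, 27), (93, 66, 45), (111, 77, 53), (138, 97, 66), (166, 115, 77), (175, 123, 82), (173, 121, 80), (172, 122, 81), (174, 123, 82), (184, 130, 87), (193, 138, 92), (195, 138, 93), (194, 138, 91), (193, 137, 90), (191, 135, 90), (190, 135, 90)]
60 [(25, 26, 26), (26, 26, 28), (24, 25, 27), (22, 23, 25), (26, 26, 27), (77, 57, 43), (107, 75, 51), (126, 87, 59), (157, 109, 73), (169, 118, 78), (171, 119, 80), (170, 120, 80), (172, 121, 81), (174, 123, 83), (178, 126, 83), (183, 128, 86), (188, 132, 88), (192, 137, 91)]
150 [(24, 26, 27), (22, 24, 25), (23, 25, 26), (23, 24, 25), (23, 24, 25), (25, 28, 30), (22, 26, 27), (30, 34, 36), (77, 61, 53), (177, 126, 85), (205, 145, 98), (250, 209, 143), (251, 216, 150), (251, 215, 147), (252, 217, 150), (252, 214, 148), (239, 181, 122), (243, 188, 128)]
240 [(23, 24, 26), (21, 23, 24), (25, 26, 28), (24, 27, 27), (31, 34, 35), (39, 41, 45), (37, 41, 45), (37, 41, 44), (39, 42, 45), (38, 43, 46), (37, 42, 45), (60, 52, 49), (166, 117, 80), (188, 134, 89), (244, 191, 128), (249, 208, 142), (250, 210, 143), (249, 205, 139)]
300 [(35, 38, 40), (36, 38, 41), (38, 39, 41), (37, 39, 42), (35, 36, 41), (35, 38, 41), (36, 38, 41), (37, 40, 43), (37, 42, 46), (41, 43, 47), (37, 41, 44), (39, 42, 45), (38, 42, 46), (56, 53, 50), (167, 118, 80), (206, 146, 96), (251, 210, 143), (253, 207, 142)]
```

```bash

python3 -c "
from h import *
plan((-.058,.110),-7,.0685)"
python3 -m inch '[[0,0.01,0,0],[0,0.01,0,0],[0,0.01,0,0],[0,0.01,0,0],[0,0.01,0,0],[0,0,0,0],[0,0,0,0],[0,0,0,0]]'
python3 -c "
from h import *
where();plan((-.058,.118),-7,.0685)"
```

```text
shift tool [ 0.0163  0.0508 -0.0007] turn 0.05
t: 6.85
eef_pos: [0.6018, -0.0078, 0.0679]
tool_rot: [-0.0, 0.778, 0.628, -0.0]
contact_force: [0.2, -0.5, -1.4]
gripper_width: 0.148
grasp_force: 58.8
tip rack [-0.061   0.0938] fix [-0.0938 -0.1732] axis z 0.0594 rel -7.0 F rack [ 0.26 -0.44] -1.4 w 0.148
shift tool [ 0.0244  0.     -0.0006] turn -0.0
```

```bash

python3 -m inch '[[0.006,0,-0.0006,0],[0.006,0,0,0],[0.006,0,0,0],[0.006,0,0,0],[0.002,0,0,0],[0,0,0,0],[0,0,0,0]]' >/dev/null
python3 -c "
from h import *
where()"
for i in 1; do python3 -m inch '[[0.002,0,0,0],[0.002,0,0,0],[0,0,0,0]]'>/dev/null; python3 -c "
from h import *
where()"; done
python3 -m inch '[[0.002,0,0,0],[0,0,0,0]]'>/dev/null; python3 -c "
from h import *
where()"
python3 -m inch '[[0.002,0,0,0],[0,0,0,0]]'>/dev/null; python3 -c "
from h import *
where()"
```

```text
tip rack [-0.0574  0.1194] fix [-0.0902 -0.1476] axis z 0.0602 rel -7.01 F rack [0.42 0.41] -1.06 w 0.145
tip rack [-0.0568  0.1239] fix [-0.0895 -0.1431] axis z 0.0602 rel -6.99 F rack [-0.79  0.81] -1.67 w 0.146
tip rack [-0.0566  0.1252] fix [-0.0895 -0.1418] axis z 0.0601 rel -7.01 F rack [ 1.32 -2.56] -0.69 w 0.148
tip rack [-0.0563  0.1271] fix [-0.0892 -0.1399] axis z 0.0601 rel -7.02 F rack [-0.12 -2.13] -1.65 w 0.146
```

```bash
cat > g.py <<'E'
from h import *
import sys
where(); p,M,o=pose(); f=Rm(YAW).T@o['contact_force'][:2]
sys.exit(0 if f[1]<-1.2 and abs(o['contact_force'][2]+1.2)<4 else 1)
E
I="python3 -m inch"
python3 -m inch '[[0,-0.0015,0,0],[0.0015,0,0,0],[0,0,0,0]]' >/dev/null && python3 g.py &&
python3 -m inch '[[0,0,-0.0005,0],[0,0,-0.0005,0],[0,0,-0.0005,0],[0,0,0,0]]' >/dev/null && python3 g.py &&
python3 -m inch '[[0,0,-0.0005,0],[0,0,-0.0005,0],[0,0,-0.0005,0],[0,0,0,0]]' >/dev/null && python3 g.py &&
python3 -m inch '[[0,0,-0.0005,0],[0,0,-0.0005,0],[0,0,-0.0005,0],[0,0,0,0]]' >/dev/null && python3 g.py &&
python3 -m inch '[[0,0,-0.0005,0],[0,0,-0.0005,0],[0,0,-0.0005,0],[0,0,0,0]]' >/dev/null && python3 g.py &&
python3 -m inch '[[0,0,-0.0005,0],[0,0,-0.0005,0],[0,0,0,0]]' >/dev/null && python3 g.py
```

```text
tip rack [-0.057   0.1289] fix [-0.09   -0.1381] axis z 0.0604 rel -7.04 F rack [ 1.44 -4.19] -1.7 w 0.145
tip rack [-0.0578  0.129 ] fix [-0.0906 -0.138 ] axis z 0.0615 rel -7.01 F rack [ 1.13 -3.47] -2.98 w 0.143
tip rack [-0.0581  0.1292] fix [-0.0908 -0.1378] axis z 0.0631 rel -6.98 F rack [-0.04 -3.55] -4.02 w 0.142
tip rack [-0.0579  0.1293] fix [-0.0906 -0.1377] axis z 0.0647 rel -6.99 F rack [ 0.22 -3.25] -3.94 w 0.148
tip rack [-0.0576  0.1292] fix [-0.0904 -0.1378] axis z 0.0663 rel -7.0 F rack [-1.06 -3.47] -2.85 w 0.144
tip rack [-0.0576  0.1292] fix [-0.0904 -0.1378] axis z 0.0673 rel -7.0 F rack [ 0.2  -3.48] -3.01 w 0.149
```

```bash

python3 -m inch '[[-0.003,0,0,0],[-0.003,0,0.002,0],[0,0,0.003,0],[0,0,0.0025,0],[0.003,0,0,0],[0.003,0,0,0],[0,0,0,0]]' >/dev/null && python3 g.py &&
python3 -m inch '[[0,0,0.0005,0],[0,0,0.0005,0],[0,0,0.0005,0],[0,0,0,0]]' >/dev/null && python3 g.py &&
python3 -m inch '[[0,0,0.0005,0],[0,0,0.0005,0],[0,0,0.0005,0],[0,0,0,0]]' >/dev/null && python3 g.py &&
python3 -m inch '[[0,0,0.0005,0],[0,0,0.0005,0],[0,0,0.0005,0],[0,0,0,0]]' >/dev/null && python3 g.py &&
python3 -m inch '[[0,0,0.0005,0],[0,0,0.0005,0],[0,0,0.0005,0],[0,0,0,0]]' >/dev/null && python3 g.py &&
python3 -m inch '[[0,0,0.0005,0],[0,0,0.0005,0],[0,0,0,0]]' >/dev/null && python3 g.py
```

```text
tip rack [-0.0577  0.1291] fix [-0.0905 -0.1379] axis z 0.0595 rel -6.99 F rack [-1.26 -3.73] -2.35 w 0.146
tip rack [-0.0575  0.1291] fix [-0.0904 -0.1379] axis z 0.0584 rel -7.02 F rack [-0.42 -3.13] 0.92 w 0.147
tip rack [-0.0574  0.1291] fix [-0.0903 -0.1379] axis z 0.0567 rel -7.02 F rack [ 0.06 -4.21] -0.44 w 0.147
tip rack [-0.058   0.1304] fix [-0.0905 -0.1366] axis z 0.055 rel -6.94 F rack [-0.4   0.17] -2.13 w 0.142
```

```bash

python3 -m inch '[[0.002,0,0.0003,0],[0.002,0,0,0],[0,0,0,0]]' >/dev/null && python3 -c "
from h import *
where()"
python3 -m inch '[[0.0015,0,0,0],[0.0015,0,0,0],[0,0,0,0]]' >/dev/null && python3 g.py &&
python3 -m inch '[[0.0015,0,0,0],[0.0015,0,0,0],[0,0,0,0]]' >/dev/null && python3 g.py &&
python3 -m inch '[[0.0015,0,0,0],[0.0015,0,0,0],[0,0,0,0]]' >/dev/null && python3 g.py
```

```text
tip rack [-0.0573  0.1332] fix [-0.09   -0.1338] axis z 0.0548 rel -6.98 F rack [-0.76 -1.6 ] -1.52 w 0.146
tip rack [-0.0569  0.1358] fix [-0.0897 -0.1311] axis z 0.0548 rel -7.01 F rack [-0.73 -2.83] -1.36 w 0.147
tip rack [-0.0565  0.1388] fix [-0.0894 -0.1282] axis z 0.0547 rel -7.01 F rack [-1.45 -5.19] -1.39 w 0.148
tip rack [-0.0562  0.1413] fix [-0.0891 -0.1256] axis z 0.0547 rel -7.03 F rack [-0.97 -6.22] -0.07 w 0.148
```

```bash

python3 -m inch '[[0.0015,0,0,0],[0.0015,0,0,0],[0.0017,0,0,0],[0,0,0,0]]' >/dev/null && python3 g.py &&
python3 -m inch '[[0,0.0016,0,-1],[0,0.0016,0,-1],[0,0.0016,0,-1],[0,0,0,0],[0,0,0,0]]' >/dev/null && python3 g.py
python3 -c "
from h import *
plan((-.058,.1465),0,pose()[0][2])"
```

```text
tip rack [-0.0557  0.1451] fix [-0.0888 -0.1219] axis z 0.0546 rel -7.06 F rack [-0.99 -7.  ] 0.3 w 0.145
tip rack [-0.0563  0.1448] fix [-0.0754 -0.1235] axis z 0.0546 rel -4.08 F rack [-0.72 -6.74] -0.59 w 0.143
shift tool [ 0.0018  0.0058 -0.    ] turn -4.08
```

```bash

python3 -m inch '[[0.001,0,0,0],[0.0013,0,0,0],[0,0,0,0]]' >/dev/null && python3 g.py &&
python3 -m inch '[[0,0.0016,0,-1],[0,0.0016,0,-1],[0,0,0,0],[0,0,0,0]]' >/dev/null && python3 g.py &&
python3 -m inch '[[0,0.0016,0,-1],[0,0.0012,0,-1],[0,0,0,0],[0,0,0,0]]' >/dev/null && python3 g.py
python3 -c "
from h import *
plan((-.058,.1470),0,pose()[0][2])
c=cam('top');store(c,'t2');save(c,'t2.png',(200,160,150,80),5)
c=cam('scene');store(c,'s2');save(c,'s2.png',(220,180,150,110),5)"
```

```text
tip rack [-0.0561  0.1469] fix [-0.0753 -0.1215] axis z 0.0546 rel -4.09 F rack [-0.7  -7.91] -0.92 w 0.147
tip rack [-0.0566  0.1466] fix [-0.0664 -0.1222] axis z 0.0546 rel -2.1 F rack [-0.31 -8.89] -0.7 w 0.15
tip rack [-0.0571  0.1465] fix [-0.0577 -0.1225] axis z 0.0547 rel -0.12 F rack [-0.17 -8.13] -2.0 w 0.149
shift tool [ 0.0005 -0.0006 -0.    ] turn -0.12
```

View pics/s2.png

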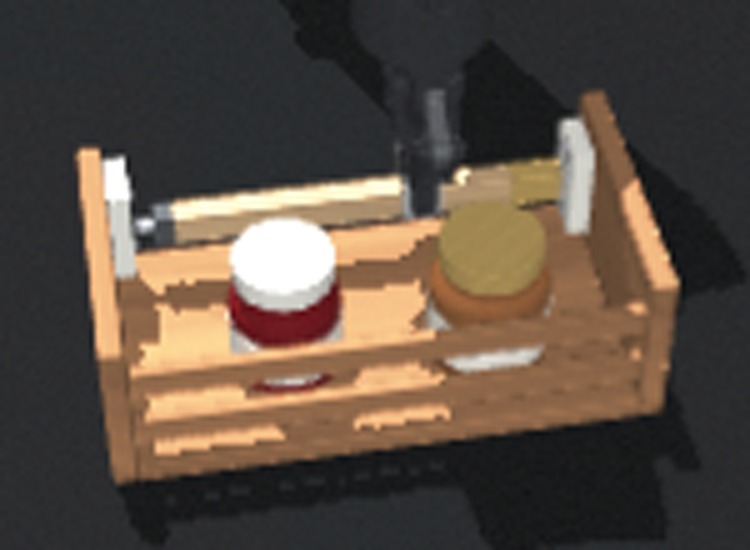

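Scene view: the bar lies between the plates. The sprung pin is in the left socket at about (560,180), and the fixed pin at about (145,227) sits just clear of the right plate's face at about (125,220). Next I'll feel for the right socket.

```bash
python3 - <<'E'
from h import *
p,M,o=pose()
for n in('s2','t2'):
    c=load(n); off=(220,180) if n=='s2' else (200,160)
    print(n,[((proj(c,p+M@[TIP-d,0,.0085])-off)*5).round(1).tolist() for d in(.259,.269)],((proj(c,p+M@[TIP-.259,0,-.0015])-off)*5).round(1))
E
python3 -m inch '[[-0.001,0,0,0],[0,0,0,0],[0,0,0,0]]' - 40 >/dev/null && python3 g.py
python3 -m inch '[[-0.001,0,0,0],[0,0,0,0],[0,0,0,0]]' >/dev/null && python3 g.py
python3 -m inch '[[-0.001,0,0,0],[0,0,0,0],[0,0,0,0]]' >/dev/null && python3 g.py
```

```text
s2 [[148.7, 224.4], [131.1, 226.4]] [147.5 211.6]
t2 [[617.7, 224.5], [639.3, 227.1]] [619.9 222.1]
tip rack [-0.0572  0.1457] fix [-0.0577 -0.1233] axis z 0.0547 rel -0.11 F rack [-0.62 -7.2 ] -1.18 w 0.145
tip rack [-0.0572  0.1449] fix [-0.0576 -0.1241] axis z 0.0547 rel -0.1 F rack [ 0.41 -7.12] -0.18 w 0.147
tip rack [-0.0572  0.1441] fix [-0.0576 -0.1249] axis z 0.0547 rel -0.09 F rack [ 0.29 -7.04] -1.99 w 0.146
```

```bash

python3 -m inch '[[-0.0007,0,0,0],[0,0,0,0],[0,0,0,0]]' >/dev/null && python3 g.py
python3 -m inch '[[-0.0007,0,0,0],[0,0,0,0],[0,0,0,0]]' >/dev/null && python3 g.py
```

```text
tip rack [-0.0572  0.1438] fix [-0.0576 -0.1252] axis z 0.0548 rel -0.08 F rack [-0.79 -6.87] -0.68 w 0.144
tip rack [-0.0572  0.1438] fix [-0.0575 -0.1252] axis z 0.0549 rel -0.05 F rack [-0.08 -6.01] -2.74 w 0.146
```

```bash
cat > g2.py <<'E'
from h import *
import sys
where(); p,M,o=pose(); f=p+M@[TIP-.269,0,.0085]; y=(Rm(YAW).T@(f[:2]-CEN))[1]
sys.exit(0 if y>-.1265 and abs(o['contact_force'][2]+1.2)<9 else 1)
E
python3 -m inch '[[-0.001,0,0,0],[0,0,0,0],[0,0,0,0]]' >/dev/null && python3 g2.py &&
python3 -m inch '[[0,0,-0.0003,0],[0,0,-0.0003,0],[0,0,0,0]]' >/dev/null && python3 g2.py &&
python3 -m inch '[[0,0,-0.0003,0],[0,0,-0.0003,0],[0,0,0,0]]' >/dev/null && python3 g2.py &&
python3 -m inch '[[0,0,-0.0003,0],[0,0,-0.0003,0],[0,0,0,0]]' >/dev/null && python3 g2.py &&
python3 -m inch '[[0,0,-0.0003,0],[0,0,-0.0003,0],[0,0,0,0]]' >/dev/null && python3 g2.py &&
python3 -m inch '[[0,0,-0.0003,0],[0,0,-0.0003,0],[0,0,0,0]]' >/dev/null && python3 g2.py
```

```text
tip rack [-0.0574  0.1437] fix [-0.0574 -0.1253] axis z 0.0549 rel -0.01 F rack [ 0.19 -3.75] -1.05 w 0.143
tip rack [-0.0574  0.1437] fix [-0.0574 -0.1253] axis z 0.0551 rel -0.0 F rack [ 2.11 -4.08] -8.62 w 0.144
tip rack [-0.0577  0.1437] fix [-0.0577 -0.1253] axis z 0.0559 rel -0.0 F rack [ 1.46 -2.88] -8.87 w 0.147
tip rack [-0.0578  0.1437] fix [-0.0578 -0.1253] axis z 0.0565 rel -0.01 F rack [ 2.34 -2.49] -9.71 w 0.145
tip rack [-0.0579  0.1437] fix [-0.0579 -0.1253] axis z 0.057 rel -0.0 F rack [ 2.59 -3.38] -11.92 w 0.145
```

```bash

python3 -m inch '[[0,0,0,0],[0,0,0,0],[0,0,0,0]]' - 25 | grep -i grasp; python3 g2.py
python3 - <<'E'
from h import *
c=cam('scene');store(c,'s3');save(c,'s3.png',(225,190,120,60),6.6)
p,M,o=pose()
print([((proj(c,p+M@[TIP-d,0,.0085])-(225,190))*6.6).round(1).tolist() for d in(.259,.269)],[((proj(c,p+M@[TIP-d,0,-.0015])-(225,190))*6.6).round(1) for d in(.025,.259)])
E
```

```text
grasp_force: 57.3
tip rack [-0.0579  0.1437] fix [-0.0579 -0.1253] axis z 0.057 rel -0.0 F rack [ 2.26 -3.51] -14.02 w 0.146
[[156.4, 227.7], [133.1, 230.4]] [array([692.5, 147.6]), array([154.7, 210.8])]
```

View pics/s3.png

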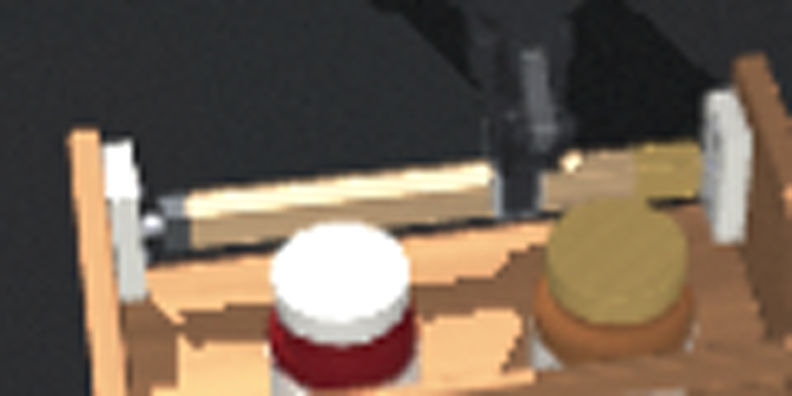

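```bash

python3 -m inch '[[0,0,0,0],[0,0,0,0],[0,0,0,0]]' 0.0 20 | grep -i grasp; python3 g2.py
```

```text
grasp_force: 57.3
tip rack [-0.0579  0.1437] fix [-0.0579 -0.1253] axis z 0.0571 rel -0.0 F rack [ 0.71 -2.95] -13.85 w 0.144
```

```bash

python3 -m inch '[[0,0,0.0005,0],[0,0,0.0005,0],[0,0,0.0005,0],[0,0,0,0]]' 0.0120 20 | grep -i grasp; python3 g2.py
python3 -m inch '[[0,0,0,0],[0,0,0,0]]' 0.0126 20 | grep -i grasp; python3 g2.py
```

```text
grasp_force: 58.9
tip rack [-0.0576  0.1437] fix [-0.0576 -0.1253] axis z 0.0567 rel 0.0 F rack [-3.65 -3.46] -2.03 w 0.144
grasp_force: 46.3
tip rack [-0.0575  0.1437] fix [-0.0575 -0.1253] axis z 0.0567 rel 0.0 F rack [-4.57 -3.05] -0.96 w 0.151
```

```bash

python3 -m inch '[[0,0,0,0],[0,0,0,0]]' 0.0129 20 | grep -i grasp; python3 g2.py
python3 -m inch '[[0,0,0,0],[0,0,0,0]]' 0.0 20 | grep -i grasp; python3 g2.py
```

```text
grasp_force: 36.4
tip rack [-0.0576  0.1437] fix [-0.0576 -0.1253] axis z 0.0566 rel 0.0 F rack [-3.91 -3.46] -0.81 w 0.153
grasp_force: 36.4
tip rack [-0.0576  0.1437] fix [-0.0576 -0.1253] axis z 0.0566 rel -0.0 F rack [-3.73 -3.35] -1.25 w 0.151
```

```bash

python3 -m inch '[[0,-0.0003,0,0],[0,0,0,0]]' 0.0132 20 | grep -i grasp; python3 g2.py
python3 -m inch '[[0,0,0,0],[0,0,0,0]]' 0.0 20 | grep -i grasp; python3 g2.py &&
python3 -m inch '[[0,0,-0.0003,0],[0,0,-0.0003,0],[0,0,0,0]]' >/dev/null && python3 g2.py &&
python3 -m inch '[[0,0,-0.0003,0],[0,0,-0.0003,0],[0,0,0,0]]' >/dev/null && python3 g2.py &&
python3 -m inch '[[0,0,-0.0003,0],[0,0,-0.0003,0],[0,0,0,0]]' >/dev/null && python3 g2.py &&
python3 -m inch '[[0,0,-0.0003,0],[0,0,-0.0003,0],[0,0,0,0]]' >/dev/null && python3 g2.py 
```

```text
grasp_force: 26.7
tip rack [-0.0576  0.1437] fix [-0.0576 -0.1253] axis z 0.0565 rel -0.0 F rack [-3.18 -2.93] -0.3 w 0.156
grasp_force: 26.8
tip rack [-0.0575  0.1437] fix [-0.0575 -0.1253] axis z 0.0565 rel -0.0 F rack [-3.69 -3.44] 0.76 w 0.156
tip rack [-0.0576  0.1437] fix [-0.0576 -0.1253] axis z 0.0565 rel -0.0 F rack [-2.58 -3.86] -2.91 w 0.154
tip rack [-0.0576  0.1437] fix [-0.0576 -0.1253] axis z 0.0566 rel -0.0 F rack [ 0.13 -3.33] -9.98 w 0.158
tip rack [-0.0578  0.1437] fix [-0.0578 -0.1253] axis z 0.0573 rel -0.01 F rack [ 2.42 -4.07] -12.01 w 0.158
```

```bash

python3 -m inch '[[0.001,0,0,0],[0.001,0,0,0],[0.001,0,0,0],[0,0,0,0],[0,0,0,0]]' >/dev/null ; python3 g2.py; python3 -m inch '[[0,0,-0.0005,0],[0,0,-0.0005,0],[0,0,0,0]]' >/dev/null;  python3 g2.py
python3 - <<'E'
from h import *
c=cam('scene');store(c,'s4')
a=load('s2')['color'];b=c['color']
im=np.hstack([cv2.resize(x[205:245,228:268],None,fx=9,fy=9,interpolation=cv2.INTER_CUBIC) for x in(a,b)]); cv2.imwrite('pics/s4.png',im[...,::-1])
E
```

```text
tip rack [-0.0575  0.1447] fix [-0.0579 -0.1243] axis z 0.0582 rel -0.08 F rack [-1.18 -6.94] -4.55 w 0.156
tip rack [-0.0575  0.1447] fix [-0.0579 -0.1243] axis z 0.0593 rel -0.08 F rack [ 0.21 -7.01] -3.76 w 0.156
```

View pics/s4.png

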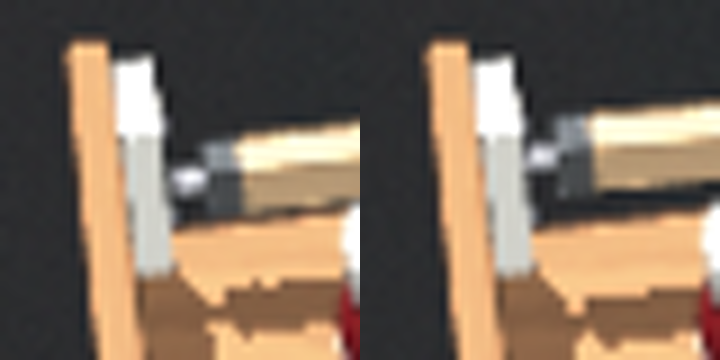

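```bash
python3 - <<'E'
from h import *
c=load('s2')
for z in(.05,.055,.06,.065,.07): print(z,proj(c,np.append(CEN+Rm(YAW)@[-.058,-.120],z)).round(2))
E
```

```text
0.05 [247.22 226.47]
0.055 [247.09 225.2 ]
0.06 [246.95 223.92]
0.065 [246.82 222.64]
0.07 [246.68 221.35]
```

```bash

python3 -m inch '[[-0.0015,0,0,0],[-0.0015,0,0,0],[0,0,0,0],[0,0,0,0]]' |head -1 && python3 g2.py &&
python3 -m inch '[[0.0015,0,0,0],[0.0015,0,0.0005,0],[0,0,0,0],[-0.0015,0,0,0],[-0.0015,0,0,0],[0,0,0,0],[0,0,0,0]]' >/dev/null && python3 g2.py &&
python3 -m inch '[[0.0015,0,0,0],[0.0015,0,0.0005,0],[0,0,0,0],[-0.0015,0,0,0],[-0.0015,0,0,0],[0,0,0,0],[0,0,0,0]]' >/dev/null && python3 g2.py &&
python3 -m inch '[[0.0015,0,0,0],[0.0015,0,0.0005,0],[0,0,0,0],[-0.0015,0,0,0],[-0.0015,0,0,0],[0,0,0,0],[0,0,0,0]]' >/dev/null && python3 g2.py &&
python3 -m inch '[[0.0015,0,0,0],[0.0015,0,0.0005,0],[0,0,0,0],[-0.0015,0,0,0],[-0.0015,0,0,0],[0,0,0,0],[0,0,0,0]]' >/dev/null && python3 g2.py
```

```text
t: 22.85
tip rack [-0.0576  0.1439] fix [-0.0576 -0.1251] axis z 0.0593 rel 0.0 F rack [-1.56 -4.34] 1.65 w 0.158
tip rack [-0.0574  0.1426] fix [-0.0576 -0.1264] axis z 0.0584 rel -0.05 F rack [-1.62 -6.75] -0.85 w 0.154
tip rack [-0.0573  0.1427] fix [-0.0575 -0.1263] axis z 0.058 rel -0.05 F rack [-1.1  -5.56] -0.68 w 0.158
tip rack [-0.0573  0.1427] fix [-0.0575 -0.1263] axis z 0.0578 rel -0.04 F rack [-2.24 -6.23] 3.89 w 0.155
tip rack [-0.0573  0.144 ] fix [-0.0572 -0.125 ] axis z 0.0573 rel 0.0 F rack [-1.59 -3.52] 5.53 w 0.158
```

```bash
sed -i 's/.1265/.1258/' g2.py
python3 -m inch '[[0.0015,0,0,0],[0.0015,0,-0.0005,0],[0,0,-0.0005,0],[0,0,0,0],[-0.0015,0,0,0],[-0.0015,0,0,0],[0,0,0,0],[0,0,0,0]]' >/dev/null && python3 g2.py &&
python3 -m inch '[[0.0015,0,0,0],[0.0015,0,-0.0003,0],[0,0,0,0],[-0.0015,0,0,0],[-0.0015,0,0,0],[0,0,0,0],[0,0,0,0]]' >/dev/null && python3 g2.py &&
python3 -m inch '[[0.0015,0,0,0],[0.0015,0,-0.0003,0],[0,0,0,0],[-0.0015,0,0,0],[-0.0015,0,0,0],[0,0,0,0],[0,0,0,0]]' >/dev/null && python3 g2.py
```

```text
tip rack [-0.0576  0.1439] fix [-0.0576 -0.1251] axis z 0.0575 rel 0.0 F rack [ 1.4  -2.46] -1.63 w 0.154
tip rack [-0.0575  0.1423] fix [-0.0578 -0.1267] axis z 0.0578 rel -0.06 F rack [ 1.05 -6.67] -0.19 w 0.154
```

In the right socket's mouth. I'll follow the spring home in small steps.

```bash

python3 -m inch '[[-0.001,0,0,0],[-0.001,0,0,0],[0,0,0,0],[0,0,0,0]]' >/dev/null; python3 g2.py
python3 -m inch '[[-0.001,0,0,0],[-0.001,0,0,0],[0,0,0,0],[0,0,0,0]]' >/dev/null; python3 g2.py
```

```text
tip rack [-0.0576  0.1408] fix [-0.0577 -0.1282] axis z 0.0579 rel -0.04 F rack [ 0.89 -5.2 ] -0.01 w 0.155
tip rack [-0.0576  0.1394] fix [-0.0577 -0.1296] axis z 0.058 rel -0.01 F rack [ 0.38 -6.04] 0.15 w 0.149
```

```bash

python3 -m inch '[[-0.001,0,0,0],[-0.001,0,0,0],[0,0,0,0],[0,0,0,0]]' >/dev/null; python3 g2.py
python3 -m inch '[[-0.001,0,0,0],[-0.001,0,0,0],[0,0,0,0],[0,0,0,0]]' >/dev/null; python3 g2.py
python3 -m inch '[[-0.0007,0,0,0],[0,0,0,0],[0,0,0,0]]' >/dev/null; python3 g2.py
```

```text
tip rack [-0.0577  0.1379] fix [-0.0577 -0.1311] axis z 0.058 rel -0.0 F rack [ 0.62 -3.32] 0.31 w 0.156
tip rack [-0.0577  0.1362] fix [-0.0576 -0.1328] axis z 0.0581 rel 0.01 F rack [ 1.1  -0.66] 1.34 w 0.152
tip rack [-0.0577  0.1361] fix [-0.0576 -0.1329] axis z 0.0581 rel 0.04 F rack [1.87 2.97] 1.94 w 0.156
```

```bash

python3 -m inch '[[0.0005,0,0,0],[0,0,0,0],[0,0,0,0]]' 0.013 >/dev/null; python3 g2.py
python3 -m inch '[[0,0,0,0],[0,0,0,0],[0,0,0,0],[0,0,0,0],[0,0,0,0]]' 0.028 ; python3 g2.py
python3 -m inch '[[0,0,-0.003,0],[0,0,-0.005,0],[0,0,-0.01,0],[0,0,-0.02,0],[0,0,-0.03,0],[0,0,-0.03,0],[0,0,-0.03,0],[0,-0.03,0,0],[0,-0.03,0,0],[0,-0.03,0,0],[0,0,0,0]]'
python3 - <<'E'
from h import *
a=cam('scene')['color'][175:285,220:370];b=cam('top')['color'][130:240,200:350]
im=np.hstack([cv2.resize(x,None,fx=2.66,fy=4,interpolation=cv2.INTER_CUBIC) for x in(a,b)]);cv2.imwrite('pics/end.png',im[...,::-1])
E
```

```text
tip rack [-0.0578  0.1361] fix [-0.0576 -0.1329] axis z 0.058 rel 0.02 F rack [1.8  3.04] 1.87 w 0.153
t: 29.85
eef_pos: [0.6213, 0.0312, 0.0663]
tool_rot: [-0.0, 0.739, 0.674, -0.0]
contact_force: [0.9, 0.7, -0.0]
gripper_width: 0.328
grasp_force: 0.0
tip rack [-0.058   0.1352] fix [-0.0581 -0.1338] axis z 0.0577 rel -0.02 F rack [0.8  0.73] -0.02 w 0.328
t: 30.95
eef_pos: [0.5283, 0.0397, 0.1948]
tool_rot: [-0.001, 0.739, 0.674, -0.001]
contact_force: [0.9, -0.7, -0.4]
gripper_width: 0.333
grasp_force: 0.0
```

View pics/end.png

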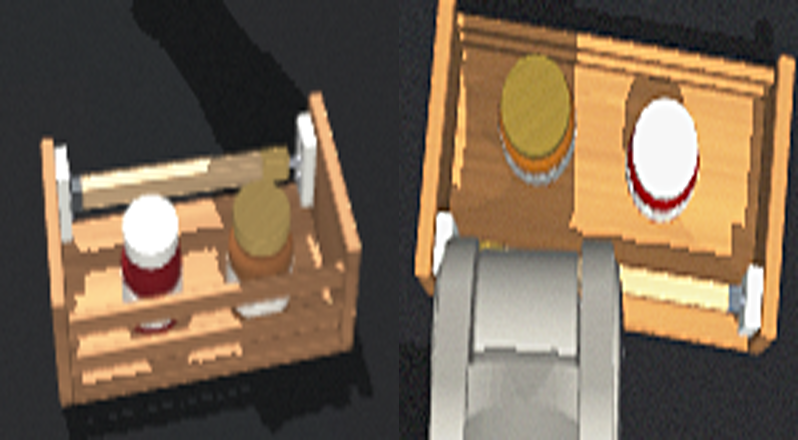

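The rail hangs by itself between both plates. The right ferrule is tight against its plate at (78,193), the left pin is in its socket at (295,165), and both jars still stand in place.

```bash
python3 -c "
from station import bot
print(bot.hand_in())"
```

```text
the job is handed in; nothing more can be done
None
```

The guard rail is back across the rack and holds by itself: the end measurements and the last pictures put both pins in their sockets, the jars still stand in place, and I handed the job in at about 31 s. While I felt for the right socket, the wrist force reached about 14 N, mostly vertical.

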